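Shut and lock the enclosure cover with its quarter-turn fastener

TASK

Press the sprung cover of the grey enclosure down shut, and with your fingertips in the slot of its round fastener turn the fastener a quarter turn clockwise (seen from above) to its stop, keeping the cover down all the while, so that the cover is locked and stays shut when you let go. Nothing is to be gripped or lifted; leave the tools and the relay lying round the enclosure where they are.

Things in the scene. Friction and masses are not known exactly. Their poses are not given: they have to be found in the camera images.
- enclosure: Grey equipment enclosure, 200 x 200 mm, 70 mm high, fixed to the worktop. Origin: centre of its underside. Its x axis points from the front edge (nearest the robot) to the rear edge, which has the cover's hinge; z up. It is turned about the vertical by up to 0.35 rad. A keeper bar sits inside its front wall.
- cover (a joint): Angle (rad) of the cover, a 200 x 200 x 6 mm plate hinged along the enclosure's rear edge. 0 = shut, its top then 76 mm above the worktop. A spring holds it ajar at 0.16, front edge 32 mm up; pressing it shut at the fastener takes about 3 N. Let go unlocked it springs up; locked it keeps a play of 0.01 to 0.015.
- fastener (a joint): Angle (rad) of the fastener, growing clockwise seen from above: 0 open, slot along the enclosure's y axis; 1.57 locked, at its stop, slot along x. Starts at 0 to 0.35, stays where left, turns with 0.08 N m. From about 1.0 its hidden tongue passes under the keeper bar, only if the cover is held below 0.02; with the cover up it ends above the bar and blocks the cover until turned back.
- slot_floor (a point): Centre of the slot's floor, on the turning axis (its z), 46 mm in front of the enclosure's centre (x = -46, y = 0 in its frame); 79 mm above the worktop with the cover shut, 23 mm higher ajar. Its y axis runs along the slot: straight through the middle of the disc, 84 mm long, 32 wide, 11 deep, upright walls, ends closed by the ring.
- bezel (a point): Fixed dark ring on the cover round the fastener, 100 mm outer, 87 mm inner diameter, 14 mm high, level with the fastener's metal disc (84 mm diameter). Origin: centre of its underside, on the turning axis. Closed fingertips set in the slot about 22 mm off this axis and led round it in an arc push a slot wall and turn the disc; the play in the slot is taken up first.
- pliers: Orange-handled pliers, 159 mm long, 62 wide, 12 high, lying loose to the left of the enclosure; to be left alone. Origin: centre of the underside.
- screwdriver: Red screwdriver, 201 mm long, 30 thick, lying loose to the right of the enclosure; to be left alone. Origin: centre of the underside.
- relay: Small orange-brown relay on a black base, 21 x 28 x 39 mm, standing loose in front of the enclosure; to be left alone. Origin: centre of the underside.

How it is judged:
On the way, in this order (a step that is already met when the one before it is completed fails the run):
1. the cover is pressed shut with the fastener not yet turned home (value of joint cover below 0.03 rad and value of joint fastener below 1.3 rad), for 0.1 s.
2. the fastener is turned to its stop with the cover shut (value of joint cover below 0.03 rad and value of joint fastener above 1.4 rad), for 0.2 s.
At the end, for the whole second after the job is handed in: The cover stays shut (below 0.03 rad) by itself, held by the fastener, which is turned to within 0.17 rad of its stop (above 1.4 rad) (all of step 2 and velocity of joint fastener below 0.1 rad/s); the robot touches nothing.
It fails at once if the pliers were moved more than 3 cm or lifted (distance of pliers from where it was at the start of the episode above 0.03 m).
It fails at once if the screwdriver was moved more than 3 cm or lifted (distance of screwdriver from where it was at the start of the episode above 0.03 m).
It fails at once if the relay was moved more than 3 cm or lifted (distance of relay from where it was at the start of the episode above 0.03 m).
It also fails if it takes over 32 s, if anything falls off the work surface, if the arm or the gripper's body presses on something with over 40 N, if the wrist force passes 120 N, or if a joint passes its speed limit or range.

ROBOT

A 6-joint arm with a two-finger parallel gripper is mounted at the origin on a cart in front of the work surface, level with it; the furniture and walls round the work are solid. World frame = base frame: x ahead of the robot, y to its left, z up, the work surface at z = 0. Lengths are in m, angles in rad, forces in N, time in s.
With the tool pointing down it reaches from about 0.325 to 0.85 m from the base axis. Payload 4.4 kg.
Tool frame: the origin (TCP) lies midway between the tips of the shut fingers; the grasp point (between the pads) lies 19 mm behind it; z points along the fingers, y is the direction in which the jaws open and shut (so a half turn about z gives the same grasp; the last joint's range is limited). The gripper opens to 94 mm and grips with 3 to 60 N. Pads are 16 mm wide; open, the fingers measure 119 mm over their backs; the gripper's body (75 mm by 177 mm) begins 78 mm behind the grasp point.
Start: joints at [-1.397, 0.207, 1.542, -0, 1.393, -0.15], TCP at [0.183, -0.545, 0.205] pointing down, gripper open.
Joint ranges: [-2.73, 2.73], [-0.86, 2.22], [0.23, 2.46], [-1.11, 4.25], [0.08, 2.63], [-2.82, 2.82]. Speed limits (rad/s): [2.79, 2.79, 3.14, 3.14, 3.14, 3.14].

INTERFACE

Orientations are given as a unit quaternion [x, y, z, w].
In Python, from plant import ctrl gives the robot as it stands.
- The arm moves only by the shell command python3 -m jog 'ROWS' [OPENING]. ROWS is a JSON object of lists of equal length, an entry for each row: "translation": the shift along the tool's x, y, z in mm, a list of three; "turn": the turn about the tool's z in rad. In form: {"translation": [[tx, ty, tz], ...], "turn": [turn, ...]}. A call has 1 to 12 rows; each row is the pose to reach, as a shift and turn from the pose measured when the call began, along the tool's axes at that moment; what a row does not reach only later rows make up. A row lasts 1/12 s, in which the tool goes at most 41.7 mm and 7.16 degrees, less where a joint would pass 70% of its speed; a pose out of reach is approached as far as the arm can. A call with a gripper value outside its range is refused whole. OPENING is the closure in counts, from 0 (fully open) to 255 (shut), set as the call begins (- or left out, the last holds). The fingers move at their own pace and stop on an object; the grip force is fixed at half the most. Time passes only in rows, so rows that repeat a pose let the fingers close. It gives the time, the measured TCP pose, the force and the opening at its end, in the units of the state.
- ctrl.sense(): the state, without advancing time (a new reading comes with each control period).
- ctrl.capture(name): name is "scene" or "top" or "wrist"; returns a dict with "image" (480x640x3 uint8, red, green, blue), "K" (3x3 intrinsics, pixels), "position" and "rotation" of the camera in the world; the wrist camera has in their place "tool_from_camera" (4x4, takes a point from camera to tool coordinates, whose origin is the TCP and whose axes are the flange's). Camera axes: x right, y down, z forward; pixel columns grow to the right and rows downward; lengths in m; the calibration is good to about 2 mm. A picture is of the moment at which its call begins: read the wrist's pose just before it. There is no depth.
- ctrl.hand_in(): hands the job in, once; it reports no verdict.
The state is a dict: "t": time; "q": joint angles; "qvel": joint speeds; "tau": joint torques, N m; "ee_pos": TCP position; "ee_rot": TCP orientation; "ft_force": force on the tool from outside, world axes, zero at the start; "ft_torque": the same for the moment, N m; "opening": finger opening in m.
Only numpy, scipy, OpenCV 4.12 (cv2) and the standard library are available. Lean on these libraries where they do the work, as an engineer would, in place of code of your own. Each camera call takes 0.05 s, during which the arm holds its last target. There are 200 camera calls.

## Working session

There is one attempt and no reset: what is moved stays moved. The work goes in short steps, Python scripts to look and compute and a shell command to move; the robot and the scene stay as the last step left them, time stands still between calls to the robot, and variables do not carry over. Pictures are saved under pics/ and viewed, on a budget of 10 in all, crops included, one or two more only if the job needs it, and the job is handed in when it is done.

```bash
mkdir -p pics; ls; python3 - <<'E'
from plant import ctrl
import cv2,numpy as np
np.set_printoptions(precision=4,suppress=True)
s=ctrl.sense();print({k:np.round(v,4) for k,v in s.items()})
for n in("top","scene"):
    c=ctrl.capture(n);cv2.imwrite(f"pics/{n}0.png",c["image"][:,:,::-1]);print(n,c["K"],c["position"],c["rotation"])
    np.savez(f"{n}0.npz",K=c["K"],p=c["position"],R=c["rotation"])
E
```

```text
pics
{'t': np.float64(0.0), 'q': array([-1.3965,  0.2074,  1.5429,  0.    ,  1.3935, -0.1505]), 'qvel': array([ 0.0004, -0.0008,  0.0008,  0.0012,  0.0005, -0.0022]), 'tau': array([  0.0018, -37.0874, -28.1413,   0.07  ,   0.0363,  -0.0002]), 'ee_pos': array([ 0.1834, -0.5441,  0.2043]), 'ee_rot': array([ 0.9868,  0.1617, -0.    , -0.0011]), 'ft_force': array([ 0.5471, -0.1007,  0.0576]), 'ft_torque': array([-0.0114, -0.0087, -0.055 ]), 'opening': np.float64(0.0941)}
top [[558.2236   0.     311.2647]
 [  0.     558.2236 239.2412]
 [  0.       0.       1.    ]] [ 0.3973 -0.0537  1.1161] [-0.6998  0.7079 -0.069   0.0663]
scene [[569.9799   0.     333.2503]
 [  0.     569.9799 237.5952]
 [  0.       0.       1.    ]] [0.1832 0.622  0.5879] [-0.2566  0.8433 -0.4554  0.1249]
```

View pics/top0.png

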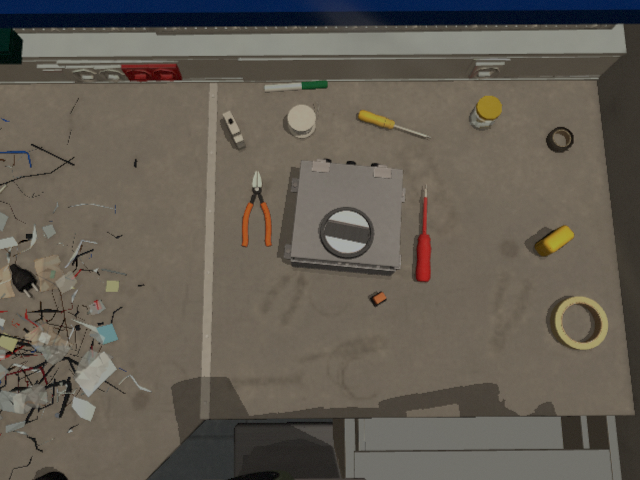

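View pics/scene0.png

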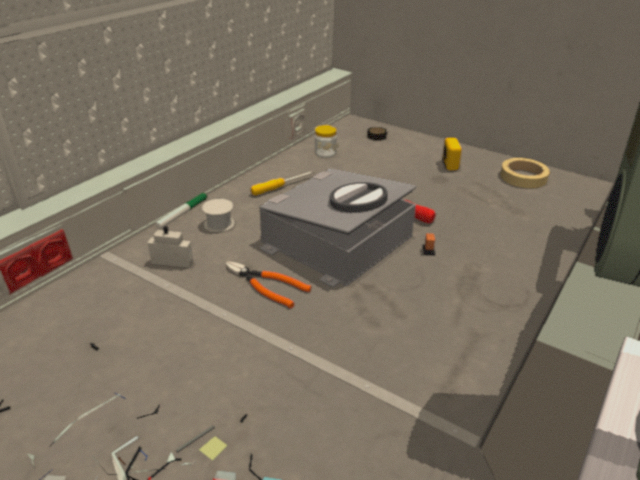

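```bash
cat > h.py <<'E'
import numpy as np,cv2
from scipy.spatial.transform import Rotation as Ro
np.set_printoptions(precision=4,suppress=True)
def at(K,p,q,uv,z):
    R=Ro.from_quat(q).as_matrix() if np.shape(q)==(4,) else np.array(q)
    d=R@np.linalg.solve(K,[uv[0],uv[1],1.]);return p+d*(z-p[2])/d[2]
E
python3 - <<'E'
from h import *
c=np.load("top0.npz");im=cv2.imread("pics/top0.png")
P=lambda uv,z:at(c["K"],c["p"],c["R"],uv,z)
for n,uv,z in[("hingeL",(301,162),.076),("hingeR",(404,169),.076),("frontL",(291,263),.108),("frontR",(401,268),.108),("ring",(347,232),.113),("relay",(379,299),.039),("plierbox",(257,210),.006),("sdrv",(424,235),.015)]:print(n,P(uv,z))
g=cv2.cvtColor(im,cv2.COLOR_BGR2GRAY)[195:270,310:385]
cv2.imwrite("pics/crop.png",cv2.resize(cv2.imread("pics/top0.png")[150:280,280:415],None,fx=5,fy=4.6,interpolation=cv2.INTER_CUBIC)) 
m=(g>150).astype(np.uint8)
n,l,st,ce=cv2.connectedComponentsWithStats(m)
for i in range(1,n):
    if st[i,4]>50: print(st[i],ce[i]+[310,195],P(ce[i]+[310,195],.113))
cv2.imwrite("pics/crop.png",cv2.resize(im[150:280,280:415],None,fx=4,fy=4,interpolation=cv2.INTER_CUBIC))
E
```

```text
hingeL [ 0.7527 -0.0406  0.076 ]
hingeR [ 0.7363 -0.2409  0.076 ]
frontL [ 0.5491 -0.0211  0.108 ]
frontR [ 0.5376 -0.2215  0.108 ]
ring [ 0.6047 -0.1243  0.113 ]
relay [ 0.4875 -0.188   0.039 ]
plierbox [0.6749 0.0512 0.006 ]
sdrv [ 0.617  -0.2861  0.015 ]
[ 20  16  38  16 337] [349.5905 217.9199] [ 0.6312 -0.1297  0.113 ]
[ 16  41  39  17 355] [344.0507 244.6845] [ 0.5811 -0.1184  0.113 ]
```

View pics/crop.png

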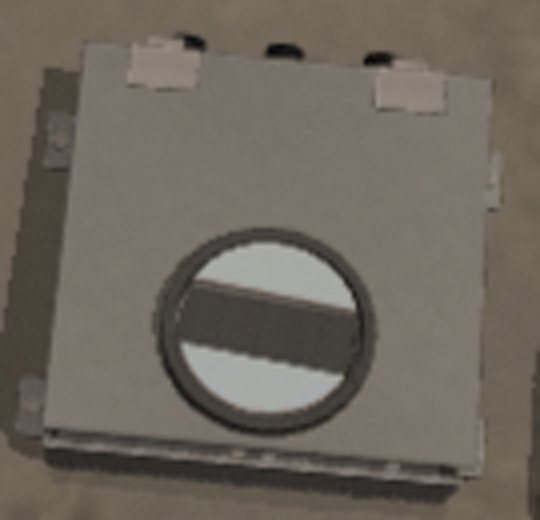

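The cover is ajar, with the ring centre at pixel (347,232), about (0.606, -0.124). Enclosure yaw is about -0.085 and the slot sits about 0.14 rad clockwise of open. The pliers are to the left, the screwdriver to the right and the relay in front. I'll go to the right-hand end of the slot, fingers shut, tool y along the slot. I'm using a wrist yaw near 2.92 so that joint 6 has range for the quarter turn.

```bash
python3 -m jog '{"translation":[[38,-18,0],[76,-36,0],[114,-54,0],[152,-72,0],[190,-90,0],[228,-108,0],[266,-126,0],[304,-144,0],[342,-162,0],[380,-180,0],[418,-198,0],[450,-213,0]],"turn":[-0.11,-0.22,-0.33,-0.44,-0.55,-0.66,-0.77,-0.88,-0.99,-1.1,-1.21,-1.3]}' 255
cat > st.py <<'E'
from h import *
from plant import ctrl
import sys
s=ctrl.sense();R=Ro.from_quat(s["ee_rot"]).as_matrix();e=np.array(s["ee_pos"])
print("t",s["t"],"p",e,"yaw",np.arctan2(R[1,0],R[0,0]),"z",R[:,2],"F",np.array(s["ft_force"]),"T",np.array(s["ft_torque"]),"q",np.array(s["q"]))
if len(sys.argv)>3:
    g=np.array(list(map(float,sys.argv[1:4])));print("tool shift mm",R.T@(g-e)*1000)
E
python3 st.py .597 -.1455 .2
```

```text
t: 1.1
ee_pos: [0.5428, -0.1966, 0.2045]
ee_rot: [0.686, 0.728, 0.001, -0.001]
ft_force: [-0.2, 0.2, 1.6]
opening: 0.0172
t 1.1 p [ 0.5428 -0.1966  0.2045] yaw 1.63042230396829 z [-0.001   0.0024 -1.    ] F [-0.157   0.2162  1.5724] T [-0.0549 -0.08   -0.0248] q [-0.4984  0.2135  1.5352  0.0016  1.395  -0.5583]
tool shift mm [47.7898 57.1423  4.5955]
```

```bash
python3 -m jog '{"translation":[[8,10,0],[16,19,0],[24,28,0],[32,38,0],[40,48,0],[48,57,0],[48,57,2],[48,57,4],[48,57,4],[48,57,4],[48,57,4],[48,57,4]],"turn":[-0.12,-0.24,-0.36,-0.48,-0.6,-0.72,-0.84,-0.96,-1.08,-1.2,-1.29,-1.29]}' 255
python3 st.py .597 -.1455 .2
python3 - <<'E'
from h import *
from plant import ctrl
c=ctrl.capture("wrist");cv2.imwrite("pics/w1.png",c["image"][:,:,::-1]);print(c["K"],c["tool_from_camera"])
E
```

```text
t: 2.1
ee_pos: [0.5964, -0.1451, 0.1998]
ee_rot: [0.11, 0.994, 0.001, -0.001]
ft_force: [0.4, 0.5, -0.0]
opening: 0.0009
t 2.1 p [ 0.5964 -0.1451  0.1998] yaw 2.9218521524342473 z [-0.0024  0.0029 -1.    ] F [ 0.3968  0.4562 -0.0375] T [ 0.0415 -0.1409  0.013 ] q [-0.3806  0.2943  1.4448  0.0018  1.4057 -1.7319]
tool shift mm [-0.6666 -0.266  -0.1784]
[[370.5329   0.     317.5027]
 [  0.     370.5329 245.6573]
 [  0.       0.       1.    ]] [[ 0.0004 -0.9651 -0.2618  0.0755]
 [ 1.      0.0005 -0.0003  0.0001]
 [ 0.0004 -0.2618  0.9651 -0.178 ]
 [ 0.      0.      0.      1.    ]]
```

View pics/w1.png

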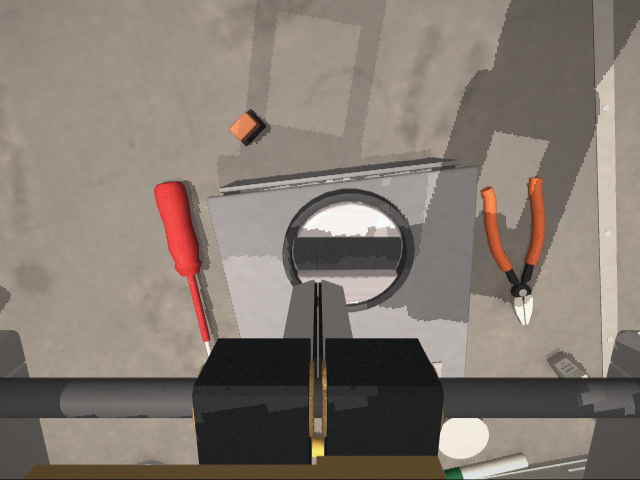

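```bash
python3 - <<'E'
from h import *
from plant import ctrl
c=ctrl.capture("wrist");s=ctrl.sense()
T=np.eye(4);T[:3,:3]=Ro.from_quat(s["ee_rot"]).as_matrix();T[:3,3]=s["ee_pos"];C=T@c["tool_from_camera"]
P=lambda uv,z:at(c["K"],C[:3,3],C[:3,:3],uv,z)
for n,uv,z in[("ring",(348,249),.113),("ringL",(283,249),.113),("ringR",(413,249),.113),("slot L top",(295,237),.113),("slot R top",(402,237),.113),("slotrear",(348,277),.113),("frontL",(211,196),.108),("frontR",(476,167),.108),("relay",(243,127),.039)]:print(n,P(uv,z))
E
```

```text
ring [ 0.6004 -0.1226  0.113 ]
ringL [ 0.5897 -0.1697  0.113 ]
ringR [ 0.6111 -0.0754  0.113 ]
slot L top [ 0.5827 -0.1588  0.113 ]
slot R top [ 0.6002 -0.0819  0.113 ]
slotrear [ 0.622 -0.127  0.113]
frontL [ 0.5404 -0.2117  0.108 ]
frontR [ 0.5625 -0.021   0.108 ]
relay [ 0.4933 -0.188   0.039 ]
```

```bash
python3 -m jog '{"translation":[[-2,0,20],[-2,0,45],[-2,0,65],[-2,0,80],[-2,0,88],[-2,0,94],[-2,0,98],[-2,0,102],[-2,0,106],[-2,0,106]],"turn":[0,0,0,0,0,0,0,0,0,0]}' 255
python3 st.py .598 -.145 .08
python3 - <<'E'
from h import *
from plant import ctrl
c=ctrl.capture("wrist");cv2.imwrite("pics/w2.png",c["image"][:,:,::-1])
E
```

```text
t: 3.03
ee_pos: [0.5989, -0.1456, 0.0944]
ee_rot: [0.112, 0.994, 0.001, -0.0]
ft_force: [-1.3, 0.1, 2.4]
opening: 0.0002
t 3.0333 p [ 0.5989 -0.1456  0.0944] yaw 2.9177453518994008 z [-0.0005  0.002  -1.    ] F [-1.2814  0.0791  2.373 ] T [0.0288 0.0484 0.0339] q [-0.3798  0.3998  1.5345  0.0018  1.2085 -1.7274]
tool shift mm [ 0.9764  0.4069 14.4218]
```

View pics/w2.png

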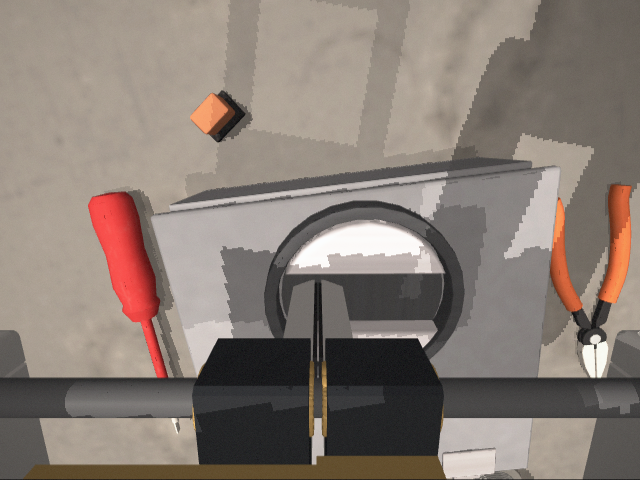

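The fingertips are in the slot, at its left end in the image, with the front slot wall at about row 273. They are already pressing the floor at 2.4 N. I'll press the cover shut next.

```bash
python3 -m jog '{"translation":[[1,0,4],[1,0,8],[1,0,11],[1,0,13],[1,0,14.5],[1,0,15.5],[1,0,16.5],[1,0,16.5]],"turn":[0,0,0,0,0,0,0,0]}' 255
python3 st.py .598 -.145 .077
```

```text
t: 3.75
ee_pos: [0.5979, -0.1456, 0.0791]
ee_rot: [0.112, 0.994, 0.001, -0.001]
ft_force: [-3.1, -0.3, 6.8]
opening: 0.0005
t 3.75 p [ 0.5979 -0.1456  0.0791] yaw 2.917908521473466 z [-0.0009  0.0017 -1.    ] F [-3.0968 -0.2829  6.8239] T [-0.0206  0.6477  0.0643] q [-0.3802  0.4163  1.5467  0.0014  1.1801 -1.7278]
tool shift mm [-0.0103  0.6314  2.1169]
```

```bash
cat > arc.py <<'E'
from h import *
from plant import ctrl
import sys
C=np.array([.6025,-.1235]);r=.0225
a1,n,z=float(sys.argv[1]),int(sys.argv[2]),float(sys.argv[3])
s=ctrl.sense();R=Ro.from_quat(s["ee_rot"]).as_matrix();e=np.array(s["ee_pos"])
a0=np.arctan2(e[1]-C[1],e[0]-C[0]);a0-=2*np.pi*(a0>0);yaw=np.arctan2(R[1,0],R[0,0])
print("a now",a0,"r",np.hypot(*(e[:2]-C)))
for a in np.linspace(a0,a1,n+1)[1:]:
    g=np.r_[C+r*np.array([np.cos(a),np.sin(a)]),z]
    d=yaw-(a+1.5*np.pi); d=(d+np.pi)%(2*np.pi)-np.pi
    print(np.round(R.T@(g-e)*1000,1).tolist(),round(d,3))
E
python3 arc.py -2.4 10 .0765
```

```text
a now -1.7779493146156466 r 0.022600199585160977
[1.4, 0.1, 2.6] 0.046
[2.8, 0.2, 2.6] 0.108
[4.2, 0.4, 2.6] 0.17
[5.5, 0.7, 2.6] 0.232
[6.9, 1.1, 2.6] 0.294
[8.2, 1.5, 2.6] 0.357
[9.5, 2.0, 2.6] 0.419
[10.8, 2.6, 2.6] 0.481
[12.0, 3.3, 2.6] 0.543
[13.2, 4.1, 2.6] 0.606
```

```bash
python3 -m jog '{"translation":[[0,0,2.6],[0,0,2.6],[1.4,0.1,2.6],[2.8,0.2,2.6],[4.2,0.4,2.6],[5.5,0.7,2.6],[6.9,1.1,2.6],[8.2,1.5,2.6],[9.5,2,2.6],[10.8,2.6,2.6],[12,3.3,2.6],[13.2,4.1,2.6]],"turn":[0,0,0.05,0.11,0.17,0.23,0.29,0.36,0.42,0.48,0.54,0.6]}' 255
python3 st.py;python3 arc.py -3.0 10 .0765
```

```text
t: 4.75
ee_pos: [0.5894, -0.1416, 0.0791]
ee_rot: [0.402, 0.916, -0.0, 0.004]
ft_force: [1.1, -4.6, 4.6]
opening: 0.0005
t 4.75 p [ 0.5894 -0.1416  0.0791] yaw 2.314911868645829 z [ 0.0072 -0.004  -1.    ] F [ 1.1419 -4.5558  4.6213] T [-0.9445 -0.335   0.0194] q [-0.3779  0.3931  1.5797 -0.0012  1.1607 -1.1215]
a now -2.198252293590662 r 0.022374465236345297
[1.8, -0.4, 2.6] -0.119
[3.6, -0.6, 2.6] -0.039
[5.4, -0.6, 2.6] 0.041
[7.2, -0.4, 2.6] 0.121
[9.0, -0.1, 2.6] 0.202
[10.7, 0.3, 2.6] 0.282
[12.4, 0.9, 2.6] 0.362
[14.1, 1.6, 2.5] 0.442
[15.7, 2.4, 2.5] 0.522
[17.2, 3.4, 2.5] 0.603
```

```bash
python3 -m jog '{"translation":[[1.8,-0.4,5],[3.6,-0.6,5],[5.4,-0.6,5],[7.2,-0.4,5],[9,-0.1,5],[10.7,0.3,5],[12.4,0.9,5],[14.1,1.6,5],[15.7,2.4,5],[17.2,3.4,5],[17.2,3.4,5]],"turn":[0,0,0.04,0.12,0.2,0.28,0.36,0.44,0.52,0.6,0.6]}' 255
python3 st.py;python3 arc.py -3.4 10 .0735
```

```text
t: 5.67
ee_pos: [0.5816, -0.1311, 0.0785]
ee_rot: [0.655, 0.755, -0.001, 0.008]
ft_force: [-7.6, -6.8, 17.9]
opening: 0.0002
t 5.6667 p [ 0.5816 -0.1311  0.0785] yaw 1.7125349184404182 z [ 0.0102 -0.0123 -0.9999] F [-7.615  -6.7502 17.931 ] T [-1.3768  1.4312 -0.0213] q [-0.3623  0.3721  1.6106 -0.0086  1.1451 -0.5006]
a now -2.7923862865932376 r 0.022256173505267086
[1.4, -0.5, 5.0] -0.147
[2.7, -0.7, 5.0] -0.086
[4.1, -0.8, 5.0] -0.025
[5.5, -0.7, 5.0] 0.036
[6.8, -0.7, 4.9] 0.096
[8.2, -0.5, 4.9] 0.157
[9.5, -0.2, 4.9] 0.218
[10.8, 0.1, 4.9] 0.279
[12.1, 0.5, 4.9] 0.339
[13.4, 1.0, 4.9] 0.4
```

```bash
python3 - <<'E'
from h import *
from plant import ctrl
a=ctrl.capture("wrist")["image"][150:400,180:500,::-1];b=ctrl.capture("scene")["image"][150:290,240:440,::-1]
cv2.imwrite("pics/w3.png",np.vstack([cv2.resize(a,(480,375)),cv2.resize(b,(480,224))*1]))
E
```

```text
(no output)
```

View pics/w3.png

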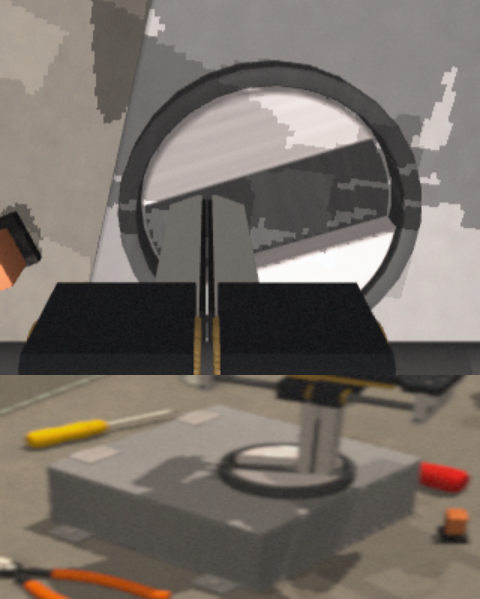

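The cover is shut: its edges are flush in the scene view. The slot trails the tool by about 15° in the wrist view, so the fastener is at about 1.07 rad. I'll carry on to the stop.

```bash
python3 -m jog '{"translation":[[1.4,-0.5,4],[2.7,-0.7,4],[4.1,-0.8,4],[5.5,-0.7,4],[6.8,-0.7,4],[8.2,-0.5,4],[9.5,-0.2,4],[10.8,0.1,4],[12.1,0.5,4],[13.4,1,4],[13.4,1,4]],"turn":[0,0,0,0.04,0.1,0.16,0.22,0.28,0.34,0.4,0.4]}' 255
python3 st.py;python3 arc.py -3.8 10 .0745
```

```text
t: 6.68
ee_pos: [0.5825, -0.1206, 0.0786]
ee_rot: [0.792, 0.61, 0.0, 0.011]
ft_force: [-7.2, -3.8, 17.4]
opening: 0.0006
t 6.6833 p [ 0.5825 -0.1206  0.0786] yaw 1.3131443427285008 z [ 0.014  -0.0175 -0.9997] F [-7.2114 -3.8278 17.3583] T [-0.9388  1.3085 -0.0666] q [-0.3428  0.3665  1.6183 -0.0129  1.1377 -0.0799]
a now -3.2859711550680855 r 0.020241180876672576
[1.0, -2.4, 4.0] -0.062
[2.1, -2.5, 4.0] -0.01
[3.3, -2.4, 4.0] 0.041
[4.4, -2.4, 4.0] 0.092
[5.6, -2.2, 4.0] 0.144
[6.7, -2.0, 4.0] 0.195
[7.8, -1.8, 4.0] 0.247
[8.9, -1.5, 3.9] 0.298
[10.0, -1.1, 3.9] 0.349
[11.1, -0.7, 3.9] 0.401
```

```bash
python3 -m jog '{"translation":[[1,-2,4],[2,-2.4,4],[3.3,-2.4,4],[4.4,-2.4,4],[5.6,-2.2,4],[6.7,-2,4],[7.8,-1.8,4],[8.9,-1.5,4],[8.9,-1.5,4],[8.9,-1.5,4]],"turn":[0,0,0.04,0.09,0.14,0.2,0.2,0.2,0.2,0.2]}' 255
python3 st.py;python3 arc.py -3.8 4 .0745
python3 - <<'E'
from h import *
from plant import ctrl
a=ctrl.capture("wrist")["image"][100:400,120:520,::-1]
cv2.imwrite("pics/w4.png",cv2.resize(a,(640,480)))
E
```

```text
t: 7.52
ee_pos: [0.5842, -0.1172, 0.0786]
ee_rot: [0.849, 0.529, -0.001, 0.016]
ft_force: [-8.0, -9.9, 17.6]
opening: 0.0008
t 7.5167 p [ 0.5842 -0.1172  0.0786] yaw 1.1139524544344146 z [ 0.0158 -0.0275 -0.9995] F [-8.03   -9.8811 17.643 ] T [-2.0251  1.7371  0.0222] q [-0.331   0.3663  1.6188 -0.0231  1.1327  0.1351]
a now -3.475185859952507 r 0.019370009990650226
[1.5, -3.4, 4.0] -0.042
[3.3, -3.4, 3.9] 0.039
[5.2, -3.2, 3.9] 0.12
[7.0, -2.9, 3.9] 0.202
```

View pics/w4.png

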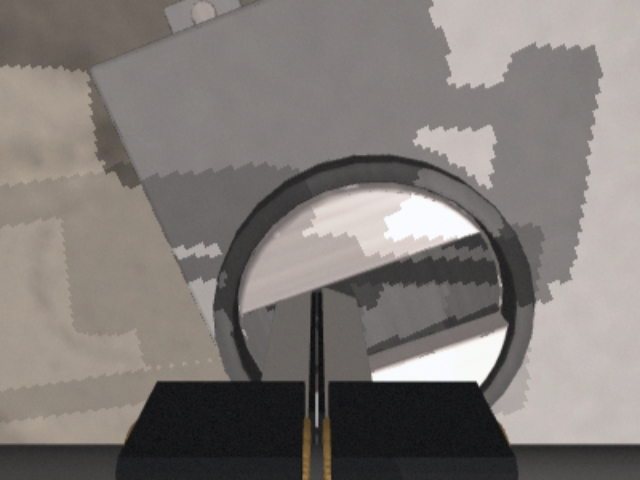

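```bash
python3 - <<'E'
from h import *
from plant import ctrl
c=ctrl.capture("wrist");s=ctrl.sense()
T=np.eye(4);T[:3,:3]=Ro.from_quat(s["ee_rot"]).as_matrix();T[:3,3]=s["ee_pos"];C=T@c["tool_from_camera"]
P=lambda u,v,z:at(c["K"],C[:3,3],C[:3,:3],(120+u/1.6,100+v/1.6),z)
def ang(a,b,z):
    d=P(*b,z)-P(*a,z);return P(*a,z),P(*b,z),np.arctan2(d[1],d[0])
print(ang((243,310),(478,233),.09));print(ang((370,354),(505,313),.09));print(ang((92,68),(215,350),.076));print(ang((92,68),(240,10),.076))
E
```

```text
(array([ 0.5681, -0.1008,  0.09  ]), array([ 0.6408, -0.1102,  0.09  ]), np.float64(-0.12804817704753282))
(array([ 0.5962, -0.1315,  0.09  ]), array([ 0.6388, -0.1376,  0.09  ]), np.float64(-0.14201448859256288))
(array([ 0.5609, -0.0194,  0.076 ]), array([ 0.549 , -0.1142,  0.076 ]), np.float64(-1.6957762030644787))
(array([ 0.5609, -0.0194,  0.076 ]), array([ 0.6066, -0.0242,  0.076 ]), np.float64(-0.10522954397404455))
```

The slot lies within about 0.02 rad of the enclosure's x axis and the side force has risen to about 10 N, so it looks to be at the stop. One firmer push will confirm it.

```bash
python3 -m jog '{"translation":[[4,-1,4],[8,-1,4],[11,-1,4],[13,-1,4],[13,-1,4],[13,-1,4]],"turn":[0,0,0,0,0,0]}' 255
python3 st.py
```

```text
t: 8.12
ee_pos: [0.5851, -0.1162, 0.0784]
ee_rot: [0.848, 0.53, -0.01, 0.021]
ft_force: [-21.3, -22.9, 23.1]
opening: 0.0005
t 8.1167 p [ 0.5851 -0.1162  0.0784] yaw 1.115880386739304 z [ 0.0064 -0.0466 -0.9989] F [-21.3338 -22.9068  23.1279] T [-4.575   3.994   0.0254] q [-0.3165  0.3718  1.6121 -0.0466  1.1375  0.157 ]
```

```bash
python3 -m jog '{"translation":[[4,0,1],[2,0,0],[1,0,-1],[0,0,-3],[-1,0,-5],[-2,0,-8],[-2,0,-12],[-2,0,-20],[-2,0,-40],[-2,0,-70],[-2,0,-100],[-2,0,-110]],"turn":[0,0,0,0,0,0,0,0,0,0,0,0]}' 255
python3 st.py
python3 - <<'E'
from h import *
from plant import ctrl
c=ctrl.capture("wrist");cv2.imwrite("pics/w5.png",np.hstack([cv2.resize(c["image"],(400,300)),cv2.resize(ctrl.capture("scene")["image"][120:320,200:460],(390,300))])[:,:,::-1])
E
```

```text
t: 9.12
ee_pos: [0.5866, -0.1128, 0.1942]
ee_rot: [0.848, 0.53, -0.006, 0.025]
ft_force: [-0.6, 0.3, 0.5]
opening: 0.0002
t 9.1167 p [ 0.5866 -0.1128  0.1942] yaw 1.1164834373518915 z [ 0.0152 -0.0486 -0.9987] F [-0.5637  0.3238  0.5328] T [-0.0217 -0.1012  0.0319] q [-0.3108  0.2459  1.5185 -0.0427  1.348   0.1517]
```

View pics/w5.png

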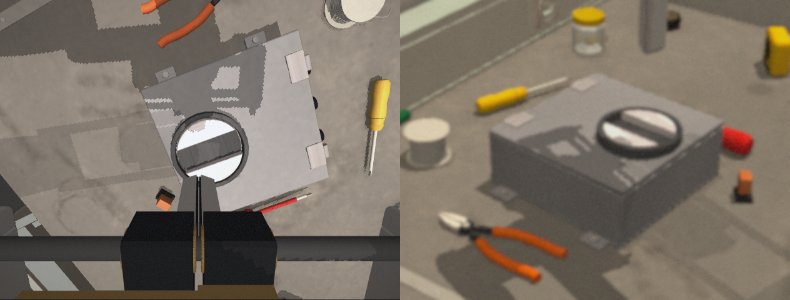

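The cover stayed shut with the arm clear, and the slot runs along the cover's side edges. I'll measure the angle once by segmentation and let the arm settle before handing in.

```bash
python3 -m jog '{"translation":[[0,0,0],[0,0,0],[0,0,0]],"turn":[0,0,0]}' 255; python3 - <<'E'
from h import *
from plant import ctrl
c=ctrl.capture("wrist");s=ctrl.sense()
T=np.eye(4);T[:3,:3]=Ro.from_quat(s["ee_rot"]).as_matrix();T[:3,3]=s["ee_pos"];C=T@c["tool_from_camera"]
P=lambda uv,z:at(c["K"],C[:3,3],C[:3,:3],uv,z)
g=cv2.cvtColor(c["image"],cv2.COLOR_RGB2GRAY);m=(g>175).astype(np.uint8);m[:,:270]=0;m[:,400:]=0;m[:180]=0;m[300:]=0
n,l,st,ce=cv2.connectedComponentsWithStats(m)
for i in range(1,n):
    if st[i,4]>200:
        y,x=np.nonzero(l==i);w=np.array([P((a,b),.092)[:2] for a,b in zip(x,y)]).astype(np.float32)
        h=cv2.convexHull(w*1000)[:,0];d=np.roll(h,-1,0)-h;k=np.argmax(np.hypot(*d.T));print(st[i],w.mean(0),"chord angle",np.arctan2(d[k,1],d[k,0]),np.hypot(*d[k]))
d=P((297*1.6,30*1.6),.078)-P((142*1.6,90*1.6),.078);print("cover side edge",np.arctan2(d[1],d[0]),np.linalg.norm(d))
d=P((328*1.6,177*1.6),.078)-P((297*1.6,30*1.6),.078);print("hinge edge",np.arctan2(d[1],d[0])+np.pi/2,np.linalg.norm(d))
E
```

```text
t: 9.47
ee_pos: [0.5845, -0.1124, 0.1896]
ee_rot: [0.848, 0.53, -0.008, 0.023]
ft_force: [0.0, -0.1, -0.5]
opening: 0.0006
[371 180  29  39 458] [ 0.6537 -0.1023] chord angle -1.3452435 35.91885
[ 286  191   94   51 2225] [ 0.6058 -0.0964] chord angle -0.1016362 38.129936
[ 302  248   90   45 1644] [ 0.6038 -0.1486] chord angle -0.75378036 33.557724
[361 260  39  40 561] [ 0.6217 -0.1737] chord angle -2.7373405 43.98616
cover side edge -0.1029648623393769 0.18919362024184072
hinge edge -0.10081990622356796 0.19129720358859162
```

```bash
python3 -c "
from plant import ctrl
print(ctrl.hand_in())"
```

```text
the job is handed in; nothing more can be done
None
```

The cover is shut and locked, and I handed the job in at about 9.5 s of the 32 s. `hand_in` gives no verdict, so this rests on my own checks.

**What I did:** With the fingers closed, I set the fingertips in the right-hand end of the slot and pressed the cover shut, with the slot floor at 79 mm as specified. I then led the fastener clockwise round its axis under about 5–18 N of downward force. At the stop I gave one firmer push: the sideways force rose to about 31 N for about 1 mm of movement. Then I eased off and lifted straight up.

**Last checks:**
- **Cover:** with the arm clear and about 0 N at the wrist, the pictures show the cover still flush.
- **Fastener:** the slot edge measured −0.102 rad against −0.103 rad for the cover's side edge, so it is at about 1.57 rad.
- **Loose objects:** the pliers, screwdriver and relay look undisturbed. I judged this by eye and did not measure it.

**Disagreements:**
- **Axis position:** the wrist and top cameras differed by about 6 mm on the ring centre. The slot walls supported the top camera's figure, so I used that.
- **Slot angle:** a cruder check from the centres of the visible disc areas gave −0.04 rad. The gripper hid part of the disc, so I discounted it; even taken at face value it puts the fastener at about 1.51 rad, above the 1.4 limit.

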